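# Press the square pot's lid home

## Task

In the wooden tray on the counter the lid of the square pot is not properly shut: press it gently down with the fingertips until it is fully home, then draw back. The tall round pot's lid is standing up to air on purpose, so leave it as it is. Do not lift anything, and leave the other pots, the cups, the flask and the dish alone.

Things in the scene. Friction and masses are not known exactly. Their poses are not given: they have to be found in the camera images.
- tray: Fixed open wooden tray, 212 mm (x) by 315 mm (y), 45 mm tall, with 6 mm walls, a 6 mm floor and partitions making 2 by 3 cells (97 mm square, centres 103 mm apart). Origin: centre of the underside, on the counter. Which pot or cup stands in which cell varies.
- square_pot: The only square pot: white glazed, 72 by 72 mm, 60 mm to its rim, loose, 0.3 to 0.6 kg, standing upright in one cell, its sides parallel to the tray's. Origin: centre of its underside. Its flat square lid is 72 mm wide and 8 mm thick.
- square_lid (a joint): The square pot's push-fit wooden lid with a flat-topped round knob (24 mm across, 15 mm tall, its top 22 mm above the lid's underside). Joint value: height of the lid's underside above the pot's rim in m; 0 is fully home, it grows as the lid comes up. It slides straight up and down, a stiff fit that takes about 4 N to move and stays where it is left. Starts 8 to 13 mm up.
- square_knob (a point): Centre of the flat top of the knob on the square pot's lid; moves with the lid. Lid home, it is 82 mm above the pot's underside (about 88 mm above the counter).
- tall_pot: Tall round white pot, 72 mm across, 85 mm to its rim, loose, 0.4 kg. Origin: centre of its underside.
- tall_lid (a joint): The tall round pot's push-fit wooden lid with a flat-topped round knob (24 mm across, 15 mm tall, its top 22 mm above the lid's underside), standing 8 to 13 mm up on purpose; its knob top is then up to 126 mm above the counter. Joint value: height of the lid's underside above the pot's rim in m; 0 is fully home, it grows as the lid comes up. It slides straight up and down, a stiff fit that takes about 4 N to move and stays where it is left.
- round_pot: Medium round white pot, 74 mm across, 60 mm to its rim, loose, 0.4 kg. Origin: centre of its underside.
- round_lid (a joint): The medium round pot's push-fit wooden lid with a flat-topped round knob (24 mm across, 15 mm tall, its top 22 mm above the lid's underside), fully home. Joint value: height of the lid's underside above the pot's rim in m; 0 is fully home, it grows as the lid comes up. It slides straight up and down, a stiff fit that takes about 4 N to move and stays where it is left.
- low_pot: Low wide round white pot, 86 mm across, 42 mm to its rim, loose, 0.4 kg. Origin: centre of its underside.
- low_lid (a joint): The low wide pot's push-fit wooden lid with a flat-topped round knob (24 mm across, 15 mm tall, its top 22 mm above the lid's underside), fully home. Joint value: height of the lid's underside above the pot's rim in m; 0 is fully home, it grows as the lid comes up. It slides straight up and down, a stiff fit that takes about 4 N to move and stays where it is left.
- cup_a: Small open blue cup without lid, 62 mm across the rim, 48 mm tall, loose, in one cell of the tray. Origin: centre of its underside.
- cup_b: Small open blue bowl-shaped cup without lid, 74 mm across the rim, 40 mm tall, loose, in one cell of the tray. Origin: centre of its underside.
- flask: Brown pouring flask, 74 mm across, 130 mm tall, loose, standing on the counter to the right (-y) of the tray. Origin: centre of its underside.
- dish: White open bowl, 100 mm across, 25 mm tall, loose, on the counter to the left (+y) of the tray. Origin: centre of its underside.
Things that resemble listed ones, but are neither listed nor needed, are in the scene too. What is shaped like the square_pot but orange, red or yellow is not meant.

How it is judged:
By the outcome, as a careful person would: the job done as asked, in the order asked, and still so for the second after the job is handed in, with the robot touching nothing.
It also fails if it takes over 32 s, if anything falls off the work surface, if the arm or the gripper's body presses on something with over 40 N, if the wrist force passes 120 N, or if a joint passes its speed limit or range.

## Robot

A 6-joint arm with a two-finger parallel gripper is mounted at the origin on the work surface. World frame = base frame: x ahead of the robot, y to its left, z up, the work surface at z = 0. Lengths are in m, angles in degrees, forces in N, time in s.
With the tool pointing down it reaches from about 0.25 to 0.725 m from the base axis. Payload 9.7 kg.
Tool frame: the origin (TCP) lies at the very end of the fingers, on their centre line; the grasp point (between the pads) lies 19 mm behind it; y points along the fingers, x is the direction in which the jaws open and shut, and the axes are right-handed (so a half turn about y gives the same grasp; the last joint's range is limited). The gripper opens to 85 mm and grips with 20 to 120 N. Pads are 22 mm wide; open, the fingers measure 114 mm over their backs; the gripper's body (76 mm by 85 mm) begins 54 mm behind the grasp point. The pads swing forward as they close: fully open they stand 13 mm farther back than shut.
Start: joints at [0, 4.979, 10.078, 95.1, 0, 90], TCP at [0.55, -0, 0.231] pointing down, gripper open.
Joint ranges: [-179.16, 179.16], [-48.56, 103.87], [-65.8, 70.77], [-126.05, 130.52], [-82.76, 87.17], [-180, 180]. Speed limits (degrees/s): [127.2, 127.2, 147.25, 180, 180, 180].

## Interface

Orientations are given as [roll, pitch, yaw] about the fixed x, y, z axes, in that order (R = Rz(yaw) Ry(pitch) Rx(roll)).
In Python, from workcell import bot gives the robot as it stands.
- The arm moves only by the shell command python3 -m jog 'ROWS' [FORCE]. ROWS is JSON, a list of rows, each a list of 7 numbers: the closure, from 0 (fully open) to 1 (shut), then the shift along the world's x, y, z in units of 25 mm (1.0 is 25 mm), then the turn, a rotation vector about the world's x, y, z in units of 5 degrees (1.0 is 5 degrees). A call has 1 to 5 rows; each row is the pose to reach, as a shift and turn from the pose commanded when the call began; what a row does not reach only later rows make up. A row lasts 1/10 s, in which the tool goes at most 50 mm and 8.59 degrees, less where a joint would pass 70% of its speed; a pose out of reach is approached as far as the arm can. A call with a gripper value outside its range is refused whole. The fingers move at their own pace and stop on an object; FORCE is the grip in N (left out, the last holds). Time passes only in rows, so rows that repeat a pose let the fingers close. It gives the time, the measured TCP pose, the force and the opening at its end, in the units of the state.
- bot.get_obs(): the state, without advancing time (a new reading comes with each control period).
- bot.camera(name): name is "scene" or "side" or "wrist"; returns (picture, depth): 480x640x3 uint8, red, green, blue; 480x640 float32, m along the optical axis (not along the pixel's ray), 0 where there is no reading.
- bot.camera_model(name): a dict with "fx", "fy", "cx", "cy" (pixels), "rvec" (rotation vector, rad) and "tvec" (3), from world to camera coordinates, as OpenCV has them; the wrist camera has in their place "tool_from_camera" (4x4, takes a point from camera to tool coordinates, whose origin is the TCP and whose axes are the tool frame's). Camera axes: x right, y down, z forward; pixel columns grow to the right and rows downward; lengths in m; the calibration is good to about 2 mm. A picture is of the moment at which its call begins: read the wrist's pose just before it. camera_model takes no time and is no camera call.
- bot.job_done(): hands the job in, once; it reports no verdict.
Trained networks look in the newest picture that a camera, given by its name, has taken for a name from the list of things; names that differ only in an ending like _2 or _b are one class to them, and where a whole thing is asked for, a point or a joint stands for the part that bears it (a point fixed in the world has none). Each returns a list of dicts, best first, with "conf" (0 to 1); they miss things now and then, are a little off and sometimes report something else, mostly with a low value. They report only what shows in the picture. A call takes as long as a camera call. They do not tell look-alikes from the thing itself.
- bot.regions_of(camera, label): "pixels" (480x640 bool, what is visible of it) and "point" ([row, column] in pixels, amid what is visible of it).
The state is a dict: "time": time; "q": joint angles; "qd": joint speeds; "joint_efforts": joint torques, N m; "ee_pos": TCP position; "tcp_rot": TCP orientation; "wrist_force": force on the tool from outside, world axes, zero at the start; "torque": the same for the moment, N m; "opening": finger opening in m.
Only numpy, scipy, OpenCV 4.12 (cv2) and the standard library are available. Lean on these libraries where they do the work, as an engineer would, in place of code of your own. Each camera call takes 0.05 s, during which the arm holds its last target. There are 200 camera calls.

## Working session

There is one attempt and no reset: what is moved stays moved. The work goes in short steps, Python scripts to look and compute and a shell command to move; the robot and the scene stay as the last step left them, time stands still between calls to the robot, and variables do not carry over. Pictures are saved under pics/ and viewed, about 8 in all and at most 12, crops included, and the job is handed in when it is done.

```bash
mkdir -p pics; cat > h.py <<'E'
import numpy as np, cv2
from workcell import bot
def shot(n,f):
    o=bot.get_obs(); p,d=bot.camera(n); cv2.imwrite(f'pics/{f}.png',p[:,:,::-1]); return o,p,d
def world(n,d,mask,o=None):
    m=bot.camera_model(n); v,u=np.nonzero(mask&(d>0)); z=d[v,u]
    P=np.c_[(u-m['cx'])/m['fx']*z,(v-m['cy'])/m['fy']*z,z]
    if 'rvec' in m:
        R=cv2.Rodrigues(np.array(m['rvec'],float))[0]; return (P-np.ravel(m['tvec']))@R
    T=np.array(m['tool_from_camera']); P=P@T[:3,:3].T+T[:3,3]
    from scipy.spatial.transform import Rotation as Ro
    return Ro.from_euler('xyz',o['tcp_rot'],degrees=True).apply(P)+o['ee_pos']
E
python3 - <<'E'
from h import *
o=bot.get_obs(); print(o)
for c in ['scene','wrist']:
    o,p,d=shot(c,c+'1')
    for l in ['square_pot','square_knob','square_lid','tall_pot','tray']:
        for r in bot.regions_of(c,l)[:3]:
            P=world(c,d,r['pixels'],o)
            if len(P): print(c,l,round(r['conf'],2),np.round(r['point']),len(P),np.round(np.median(P,0),3),np.round(np.percentile(P,[2,98],axis=0),3).tolist())
E
```

```text
{'time': 0.0, 'q': array([-3.99714422e-04,  5.00933697e+00,  1.00339877e+01,  9.50991064e+01,
        1.73100179e-03,  9.00010417e+01]), 'qd': array([ 0.02972875, -0.0096036 ,  0.01703922,  0.01498345, -0.06324141,
       -0.02643484]), 'joint_efforts': array([ 7.68234549e-04, -5.20392072e+01,  4.64802504e+01,  1.63646933e-02,
        2.23589603e-05, -6.77332673e-05]), 'ee_pos': array([5.49768966e-01, 4.77495772e-06, 2.30595807e-01]), 'tcp_rot': array([-8.99982704e+01,  7.44556822e-02, -1.44139649e-03]), 'wrist_force': array([ 0.15079016,  1.0180484 , -0.11181558]), 'torque': array([-0.00888915,  0.04101249,  0.00762431]), 'opening': 0.08555607202904383}
scene square_pot 0.87 [416. 260.] 1774 [ 0.679 -0.354  0.067] [[0.636, -0.386, 0.01], [0.709, -0.313, 0.082]]
scene square_pot 0.67 [276. 178.] 1307 [ 0.303 -0.216  0.065] [[0.253, -0.255, 0.006], [0.336, -0.169, 0.081]]
scene square_pot 0.6 [320. 276.] 1603 [ 0.569 -0.174  0.081] [[0.521, -0.206, 0.017], [0.6, -0.125, 0.098]]
scene square_knob 0.96 [317. 272.] 994 [ 0.562 -0.167  0.083] [[0.521, -0.203, 0.063], [0.597, -0.123, 0.098
[... 1154 characters left out ...]
[[0.523, -0.166, 0.076], [0.594, -0.122, 0.097]]
wrist square_knob 0.63 [346. 580.] 2154 [ 0.782 -0.12   0.068] [[0.747, -0.139, 0.062], [0.815, -0.106, 0.07]]
wrist square_lid 0.86 [382. 326.] 3609 [ 0.554 -0.146  0.083] [[0.523, -0.166, 0.077], [0.594, -0.122, 0.097]]
wrist square_lid 0.59 [281. 358.] 3733 [ 0.585 -0.073  0.031] [[0.556, -0.092, 0.009], [0.611, -0.036, 0.054]]
wrist square_lid 0.58 [350. 578.] 2199 [ 0.782 -0.12   0.068] [[0.746, -0.139, 0.061], [0.815, -0.105, 0.071]]
wrist tall_pot 0.92 [176. 406.] 9123 [0.607 0.038 0.111] [[0.576, 0.003, 0.049], [0.643, 0.067, 0.125]]
wrist tray 0.85 [212. 315.] 34249 [ 0.544 -0.003  0.013] [[0.43, -0.192, 0.004], [0.664, 0.117, 0.045]]
```

View scene.

View pics/scene1.png

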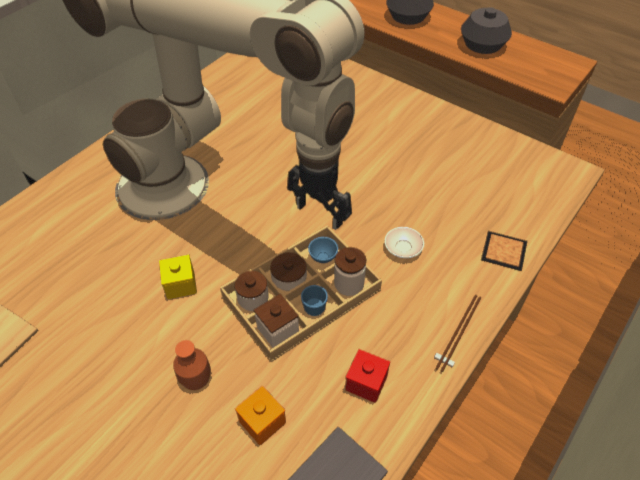

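View pics/wrist1.png

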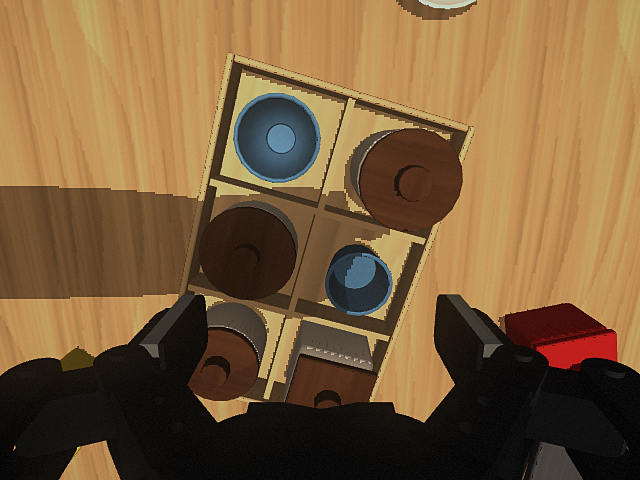

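```bash
python3 - <<'E'
from h import *
for c in ['scene','wrist','side']:
    o,p,d=shot(c,c+'2')
    P=world(c,d,d>0,o); C=p[np.nonzero(d>0)]
    k=(P[:,2]>.091)&(P[:,2]<.115)&(abs(P[:,0]-.56)<.045)&(abs(P[:,1]+.165)<.045)
    Q=P[k]
    if len(Q): print(c,len(Q),np.round(Q.mean(0),4),np.round((Q.min(0)+Q.max(0))/2,4),np.round(np.ptp(Q,axis=0),4),'top',np.percentile(Q[:,2],[50,90]))
    k=(P[:,2]>.074)&(P[:,2]<.088)&(abs(P[:,0]-.56)<.06)&(abs(P[:,1]+.165)<.06)
    Q=P[k]
    if len(Q): print(' lid',len(Q),np.round(np.percentile(Q,[1,99],axis=0),4).tolist(), cv2.minAreaRect(Q[:,:2].astype(np.float32)))
    k=(P[:,2]>.09)&(P[:,0]>.4)&(P[:,0]<.72)&(P[:,1]>-.3)&(P[:,1]<.15)
    print(' tall cells',{tuple(x) for x in np.round(P[k][:,:2]/.03).astype(int)*3})
E
```

```text
scene 92 [ 0.5593 -0.1649  0.0964] [ 0.5594 -0.1636  0.0973] [0.0248 0.0253 0.0122] top [0.09636396 0.09977172]
 lid 864 [[0.5188, -0.2057, 0.077], [0.5997, -0.1258, 0.0875]] ((0.5594672560691833, -0.1645372360944748), (0.0728154182434082, 0.07630206644535065), 73.45442962646484)
 tall cells {(np.int64(54), np.int64(-15)), (np.int64(54), np.int64(-18)), (np.int64(63), np.int64(-3)), (np.int64(45), np.int64(-15)), (np.int64(63), np.int64(0)), (np.int64(54), np.int64(-3)), (np.int64(54), np.int64(-6)), (np.int64(54), np.int64(0)), (np.int64(45), np.int64(-3)), (np.int64(63), np.int64(3)), (np.int64(63), np.int64(6)), (np.int64(54), np.int64(3)), (np.int64(45), np.int64(0)), (np.int64(45), np.int64(-6)), (np.int64(60), np.int64(-6)), (np.int64(60), np.int64(-3)), (np.int64(60), np.int64(3)), (np.int64(51), np.int64(-6)), (np.int64(60), np.int64(0)), (np.int64(51), np.int64(-3)), (np.int64(51), np.int64(3)), (np.int64(60), np.int64(6)), (np.int64(51), np.int64(0)), (np.int64(57), np.int64(-18)), (np.int64(42), np.int64(-3)), (np.int64(57), np.int64(-15)), (np.int64(42), np.int64(-6)), (n
[... 2006 characters left out ...]
p.int64(51), np.int64(-6)), (np.int64(60), np.int64(0)), (np.int64(51), np.int64(-3)), (np.int64(60), np.int64(6)), (np.int64(51), np.int64(3)), (np.int64(51), np.int64(0)), (np.int64(51), np.int64(6)), (np.int64(57), np.int64(-18)), (np.int64(57), np.int64(-15)), (np.int64(42), np.int64(0)), (np.int64(42), np.int64(3)), (np.int64(66), np.int64(6)), (np.int64(42), np.int64(6)), (np.int64(66), np.int64(3)), (np.int64(57), np.int64(0)), (np.int64(57), np.int64(6)), (np.int64(48), np.int64(-3)), (np.int64(57), np.int64(3)), (np.int64(48), np.int64(0)), (np.int64(48), np.int64(6)), (np.int64(48), np.int64(3)), (np.int64(39), np.int64(0)), (np.int64(39), np.int64(6)), (np.int64(39), np.int64(3))}
```

The square pot with the dark lid is at scene pixel (276,317), in the tray's near right corner, and its knob is at about (0.557, -0.162, 0.097). The tall pot is at scene (350,270). The yellow, orange and red pots are look-alikes. I'll close the fingers on the way over and measure the knob again from closer.

```bash
python3 -m jog '[[1,0.3,-2,0,0,0,0],[1,0.3,-4,0,0,0,0],[1,0.3,-5,0,0,0,0],[1,0.3,-5,0,0,0,0],[1,0.3,-5,0,0,0,0]]' 20
python3 - <<'E'
from h import *
o,p,d=shot('wrist','wrist3'); print(o['time'],o['ee_pos'],o['opening'],o['wrist_force'])
P=world('wrist',d,d>0,o)
for lo,hi in[(.091,.105),(.075,.088)]:
    Q=P[(P[:,2]>lo)&(P[:,2]<hi)&(abs(P[:,0]-.557)<.06)&(abs(P[:,1]+.162)<.06)]
    if lo>.09: Q=Q[np.hypot(Q[:,0]-.557,Q[:,1]+.162)<.03]
    print(len(Q),np.round(np.median(Q,0),4),cv2.minAreaRect(Q[:,:2].astype(np.float32)))
E
```

```text
time: 1.25
ee_pos: [0.5574, -0.1254, 0.2312]
tcp_rot: [-90.0, 0.0, -0.1]
wrist_force: [0.2, -0.1, 0.5]
opening: 0.0122
1.25 [ 0.55741193 -0.12541893  0.23117531] 0.0122078352942139 [ 0.1697385  -0.05029345  0.47815323]
723 [ 0.5553 -0.1623  0.0968] ((0.5548101663589478, -0.16317465901374817), (0.02290831319987774, 0.022765660658478737), 58.457908630371094)
5583 [ 0.5545 -0.1522  0.083 ] ((0.5551449656486511, -0.1633259505033493), (0.07199553400278091, 0.07206722348928452), 74.11072540283203)
```

View pics/wrist3.png

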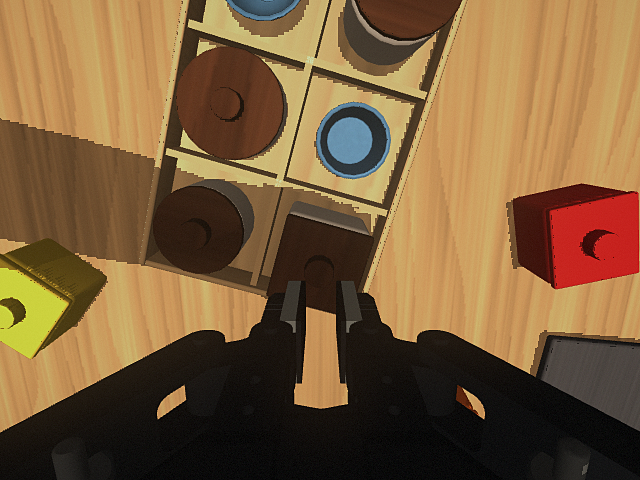

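The close-up shows the square lid's knob at wrist pixel (319,268), centred at (0.555, -0.163) with its top at 0.097. The lid measures 72 mm square, which matches the square pot. I'll go above the knob, then down.

```bash
python3 -m jog '[[1,-0.1,-1.5,0,0,0,0],[1,-0.1,-1.5,-2,0,0,0],[1,-0.1,-1.5,-4,0,0,0],[1,-0.1,-1.5,-4.8,0,0,0],[1,-0.1,-1.5,-4.8,0,0,0]]'
```

```text
time: 1.8
ee_pos: [0.5533, -0.1608, 0.1078]
tcp_rot: [-89.9, 0.3, 0.1]
wrist_force: [-0.0, 0.1, -0.3]
opening: -0.0001
```

```bash
for i in 1; do python3 -m jog '[[1,0,0,0,0,0,0],[1,0,0,-0.1,0,0,0],[1,0,0,-0.2,0,0,0],[1,0,0,-0.3,0,0,0],[1,0,0,-0.4,0,0,0]]'; python3 -m jog '[[1,0,0,-0.05,0,0,0],[1,0,0,-0.1,0,0,0],[1,0,0,-0.15,0,0,0],[1,0,0,-0.2,0,0,0],[1,0,0,-0.2,0,0,0]]'; done
```

```text
time: 2.3
ee_pos: [0.5553, -0.1625, 0.1016]
tcp_rot: [-90.0, -0.0, 0.0]
wrist_force: [1.0, -0.6, 1.2]
opening: 0.0001
time: 2.8
ee_pos: [0.555, -0.1625, 0.0964]
tcp_rot: [-90.0, -0.0, -0.0]
wrist_force: [-0.6, 0.4, 1.8]
opening: 0.0002
```

```bash
python3 -m jog '[[1,0,0,-0.04,0,0,0],[1,0,0,-0.08,0,0,0],[1,0,0,-0.12,0,0,0],[1,0,0,-0.16,0,0,0],[1,0,0,-0.16,0,0,0]]'; python3 -m jog '[[1,0,0,-0.02,0,0,0],[1,0,0,-0.04,0,0,0],[1,0,0,-0.06,0,0,0],[1,0,0,-0.08,0,0,0],[1,0,0,-0.08,0,0,0]]'
```

```text
time: 3.3
ee_pos: [0.555, -0.1625, 0.0921]
tcp_rot: [-90.0, 0.0, -0.0]
wrist_force: [-0.9, -0.3, 1.8]
opening: 0.0002
time: 3.8
ee_pos: [0.555, -0.1625, 0.0902]
tcp_rot: [-90.0, 0.0, -0.0]
wrist_force: [-0.7, -0.4, 3.3]
opening: 0.0001
```

```bash
python3 -m jog '[[1,0,0,-0.02,0,0,0],[1,0,0,-0.04,0,0,0],[1,0,0,-0.06,0,0,0],[1,0,0,-0.08,0,0,0],[1,0,0,-0.08,0,0,0]]'; python3 -m jog '[[1,0,0,-0.01,0,0,0],[1,0,0,-0.02,0,0,0],[1,0,0,-0.03,0,0,0],[1,0,0,-0.04,0,0,0],[1,0,0,-0.04,0,0,0]]'
```

```text
time: 4.3
ee_pos: [0.555, -0.1625, 0.0881]
tcp_rot: [-90.0, 0.0, -0.0]
wrist_force: [-0.4, -1.2, 2.1]
opening: -0.0001
time: 4.8
ee_pos: [0.5551, -0.1626, 0.088]
tcp_rot: [-90.0, -0.0, -0.0]
wrist_force: [-2.4, 0.3, 8.5]
opening: 0.0
```

```bash
python3 -m jog '[[1,0,0,-0.02,0,0,0],[1,0,0,-0.04,0,0,0],[1,0,0,-0.04,0,0,0],[1,0,0,-0.04,0,0,0]]'
```

```text
time: 5.2
ee_pos: [0.5551, -0.1625, 0.088]
tcp_rot: [-90.0, -0.1, 0.0]
wrist_force: [-5.5, 0.6, 14.6]
opening: -0.0002
```

The fingers have stopped against the lid at z = 0.088, which is where the knob top should be with the lid home. The force rose from 8.5 to 14.6 N without further travel. Now I'll draw back and check.

```bash
python3 -m jog '[[1,0,0,0.3,0,0,0],[1,0,0,1,0,0,0],[1,0,0,2.5,0,0,0],[1,0,0,4.5,0,0,0],[1,0,0,5.7,0,0,0]]'; python3 -m jog '[[1,0,2,0,0,0,0],[1,0,4,0,0,0,0],[1,0,4,0,0,0,0],[1,0,4,0,0,0,0]]'
python3 - <<'E'
from h import *
for c in ['wrist','scene']:
    o,p,d=shot(c,c+'4'); P=world(c,d,d>0,o)
    for n,x,y in[('sq',.555,-.163),('tall',.61,.035)]:
        Q=P[(np.hypot(P[:,0]-x,P[:,1]-y)<.06)&(P[:,2]>.055)&(P[:,2]<.14)]
        k=Q[Q[:,2]>Q[:,2].max()-.006] if len(Q) else Q
        h=np.histogram(Q[:,2],np.arange(.055,.14,.004)); print(c,n,[(round(b,3),a) for a,b in zip(*h) if a>15],np.round(np.median(k,0),4))
print(o['time'],o['ee_pos'],o['wrist_force'])
E
```

```text
time: 5.7
ee_pos: [0.5553, -0.1624, 0.2321]
tcp_rot: [-90.0, -0.1, 0.0]
wrist_force: [1.4, 0.8, 0.6]
opening: 0.0004
time: 6.1
ee_pos: [0.555, -0.0613, 0.2286]
tcp_rot: [-90.0, 0.0, 0.1]
wrist_force: [0.8, -0.2, -0.3]
opening: 0.0002
wrist sq [(np.float64(0.055), np.int64(43)), (np.float64(0.059), np.int64(67)), (np.float64(0.063), np.int64(19)), (np.float64(0.067), np.int64(36)), (np.float64(0.071), np.int64(238))] [ 0.5914 -0.1394  0.0733]
wrist tall [(np.float64(0.055), np.int64(30)), (np.float64(0.059), np.int64(32)), (np.float64(0.063), np.int64(31)), (np.float64(0.067), np.int64(30)), (np.float64(0.071), np.int64(37)), (np.float64(0.075), np.int64(33)), (np.float64(0.079), np.int64(36)), (np.float64(0.083), np.int64(45)), (np.float64(0.087), np.int64(164)), (np.float64(0.091), np.int64(24)), (np.float64(0.103), np.int64(30)), (np.float64(0.107), np.int64(6291)), (np.float64(0.111), np.int64(2672)), (np.float64(0.115), np.int64(46)), (np.float64(0.119), np.int64(82)), (np.float64(0.123), np.int64(1203))] [0.6107 0.0342 0.1245]
scene sq [(np.float64(0.055), np.int64(42)), (np.flo
[... 279 characters left out ...]
.5592 -0.165   0.0883]
scene tall [(np.float64(0.055), np.int64(31)), (np.float64(0.059), np.int64(32)), (np.float64(0.063), np.int64(28)), (np.float64(0.067), np.int64(27)), (np.float64(0.071), np.int64(36)), (np.float64(0.075), np.int64(35)), (np.float64(0.079), np.int64(30)), (np.float64(0.083), np.int64(35)), (np.float64(0.087), np.int64(82)), (np.float64(0.091), np.int64(49)), (np.float64(0.103), np.int64(43)), (np.float64(0.107), np.int64(300)), (np.float64(0.111), np.int64(209)), (np.float64(0.115), np.int64(26)), (np.float64(0.119), np.int64(23)), (np.float64(0.123), np.int64(48))] [0.6145 0.0331 0.1254]
6.15 [ 0.55499145 -0.06232671  0.22851937] [ 0.50994295 -0.49381932 -0.41990826]
```

View pics/wrist4.png

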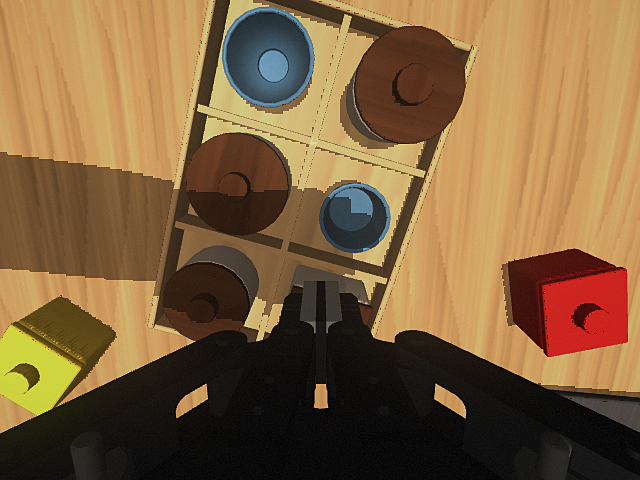

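The square pot's lid top has come down from 0.083 to about 0.073, and its knob top is at 0.088, so it is fully home. The tall lid at wrist (412,84) is still up, with its knob at 0.1245, and the cups and other pots are where they were.

```bash
python3 -c "
from workcell import bot
print(bot.job_done())"
```

```text
the job is handed in; nothing more can be done
None
```

The square pot's lid is pressed fully home, and the job is handed in. I pushed it straight down on the knob with the closed fingertips. It stopped at z = 0.088 m, and the force rose to about 15 N with no further travel. Then I drew the arm back clear of everything, about 6 s into the run.

**Last checks:**
- **Square lid:** the scene camera puts the knob top at 0.088 m (it was 0.097 m), which matches the height for a closed lid. The wrist camera could not confirm the knob because the fingers hid it, but it saw the lid's surface at 0.073 m, as expected.
- **Tall pot:** its lid is still standing up, with the knob at about 0.125 m.
- **Other things:** the other pots and the cups looked undisturbed in the last wrist picture. I did not look again at the flask and dish, but the arm never went near them.

No check failed. The cameras disagreed by about 4 mm sideways on where the knob was, and I went by the close-up wrist reading.

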